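Wedge a rocking tool chest steady

TASK

The wooden tool chest on the bench rocks because one of its feet, the one the wedge points at, is short. Press down on the lid above the short foot to feel it rock, then push the loose wooden wedge along the bench, thin end first, under that foot until it is snug, and press down firmly on the same corner again to make sure the chest no longer rocks. Only push and press, never pick anything up; leave the chest level where it stands, the wedge snug under the foot, and the other things undisturbed.

Things in the scene. Friction and masses are not known exactly. Their poses are not given: they have to be found in the camera images.
- chest: Closed wooden tool chest, loose, 2 to 3 kg: 170 mm along its own x, 260 mm along own y, flat lid top 85 mm above the bench. Origin: centre of its footprint at bench level. Four square feet, 20 x 20 mm, centred at x +-70, y +-115 mm; bottom board 25 mm above the bench. It stands level on three feet; the foot at (+70, +115) mm is short. A sideways push of some 10 N slides it.
- short_foot (a point): Bench-level point straight below the short foot's centre (moves with the chest). The foot's outer face is 10 mm from it along the chest's own +y. The foot hangs clear of the bench by a gap that differs every time, 5 to 9.5 mm.
- press_point (a point): Point on the lid's top straight above the short foot's centre, 15 mm inside both edges, 85 mm above the bench when level. Pressing here with 2.5 to 4 N rocks the chest about its diagonal until the short foot meets the bench (this point sinks by about 0.9 of the foot's gap); it rocks back when let go.
- wedge: Loose dark wooden wedge, 80 g, flat on the bench beside the chest's +y side, thin end towards the short foot, tip about 25 to 65 mm from it. 110 mm long (own x), 50 mm wide. Origin: centre of its underside; own +x points to the thin end. Its top slopes evenly from 2.5 mm thick at x = +55 mm to 14.5 mm at x = -35 mm; from there to x = -55 mm is a heel block 24 mm tall.
- heel (a point): Centre of the flat upright back face of the wedge's heel, 12 mm above the bench: the place to push. Pushed under the foot, the wedge is snug when its thickness at the foot's outer face fills the gap, 19 to 53 mm in; the push then stiffens from under 1 N of sliding friction to several N.
- mallet: Bystander: carpenter's mallet lying on the bench, head 55 x 120 x 70 mm, origin under the head's centre, handle 13 mm radius, reaching 227 mm along own +x.
- chisel: Bystander: chisel lying on the bench, 26 mm high, reaching from -110 to +130 mm along its own x.
- jar: Bystander: upright closed jar, 68 mm across, 90 mm tall, origin under its centre.
- square: Bystander: try square lying on the bench, stock 110 x 24 x 20 mm about its origin, blade reaching 170 mm along own +y at x = +30 mm.
Mind the look-alikes: they are no part of the job. Leave any pink or purple look-alike of the wedge alone.

How it is judged (in metres and radians):
On the way, in this order (a step that is already met when the one before it is completed fails the run):
1. the fingers press the lid above the short foot and that corner rocks down by more than 3 mm (contact force between the fingers and chest above 0.5 N and height (world z) of press_point below 0.082 m), for 0.1 s.
2. the wedge is under the short foot and carries it (horizontal distance between wedge and short_foot below 0.065 m and contact force between wedge and chest above 0.1 N and contact force between the fingers and chest below 0.1 N and height (world z) of press_point above 0.083 m), for 0.3 s.
3. the fingers press the chest with more than 5 N and the corner over the foot yields less than 2 mm (contact force between the fingers and chest above 5 N and horizontal distance between the grasp point and press_point below 0.05 m and contact force between wedge and chest above 2 N and height (world z) of press_point above 0.083 m), for 0.15 s.
At the end, for the whole second after the job is handed in: The wedge lies flat, its centre within 65 mm of the short foot, and carries it (over 0.1 N); the corner over the foot is within 2 mm below to 2.5 mm above its starting height, chest tilt under 0.02 rad, chest within 25 mm of its start (corner 30 mm); all at rest (horizontal distance between wedge and short_foot below 0.065 m and contact force between wedge and chest above 0.1 N and height (world z) of press_point between 0.083 and 0.0875 m and angle between chest's own z axis and vertical below 0.02 rad and distance of chest from where it was at the start of the episode below 0.025 m and distance of press_point from where it was at the start of the episode below 0.03 m and height (world z) of wedge below 0.003 m and angle between wedge's own z axis and vertical below 0.03 rad and linear speed of each of chest, wedge below 0.01 m/s); the robot touches nothing.
It fails at once if the wedge is lifted off the bench (height (world z) of wedge above 0.008 m).
It fails at once if the chest is lifted or tipped over (height (world z) of chest above 0.01 m or angle between chest's own z axis and vertical above 0.14 rad).
It fails at once if the chest is pushed more than 40 mm away (distance of chest from where it was at the start of the episode above 0.04 m).
It fails at once if the mallet, chisel, jar or square is moved more than 20 mm (distance of any of mallet, chisel, jar, square from where it was at the start of the episode above 0.02 m).
It also fails if it takes over 58 s, if anything falls off the work surface, if the arm or the gripper's body presses on something with over 40 N, if the wrist force passes 120 N, or if a joint passes its speed limit or range.

ROBOT

A 6-joint arm with a two-finger parallel gripper is mounted at the origin on the work surface. World frame = base frame: x ahead of the robot, y to its left, z up, the work surface at z = 0. Lengths are in mm, angles in degrees, forces in N, time in s.
With the tool pointing down it reaches from about 300 to 850 mm from the base axis. Payload 4.2 kg.
Tool frame: the origin (TCP) lies on the centre line of the jaws, within the pads' length; the fingertips stand 8 mm ahead of it and the grasp point (between the pads) lies 11 mm behind it; z points along the fingers, y is the line along which they close (so a half turn about z gives the same grasp; the last joint's range is limited). The gripper opens to 91 mm and grips with 3 to 60 N. Pads are 32 mm wide; open, the fingers measure 118 mm over their backs; the gripper's body (76 mm by 178 mm) begins 60 mm behind the grasp point.
Start: joints at [69.156, 18.312, 89.639, -0, 72.044, -1.146], TCP at [193.817, 541.369, 194.776] pointing down, gripper open.
Joint ranges: [-177.97, 177.97], [-48.28, 115.42], [12.27, 149.76], [-77.06, 257.06], [2.81, 150.46], [-146.56, 146.56]. Speed limits (degrees/s): [147.25, 147.25, 180, 180, 180, 180].

INTERFACE

Orientations are given as [roll, pitch, yaw] about the fixed x, y, z axes, in that order (R = Rz(yaw) Ry(pitch) Rx(roll)).
In Python, from workcell import telemetry, eyes, ticket gives the robot as it stands. The module is installed in compiled form; this text tells all that it offers.
- The arm moves only by the shell command python3 -m crank 'ROWS' [OPENING] [FORCE]. ROWS is JSON, a list of rows, each an object of numbers: "dx", "dy", "dz": the shift along the world's x, y, z normalised to -1 to 1, where 1 is 80 cm; "yaw": the turn about the world's z normalised to -1 to 1, where 1 is 5 degrees. A call has 1 to 10 rows; each row shifts and turns the commanded pose from where the row before left it; what a row does not reach is not made up. A row lasts 1/8 s, in which the tool goes at most 62.5 mm and 10.7 degrees, less where a joint would pass 70% of its speed; a pose out of reach is approached as far as the arm can. A call with a number of a shift or a turn outside -1 to 1 is refused whole. A call with a gripper value outside its range is refused whole. OPENING is the opening, from 0 (shut) to 1 (fully open), set as the call begins (- or left out, the last holds). The fingers move at their own pace and stop on an object; FORCE is the grip in N (left out, the last holds). Time passes only in rows, so rows that do not move let the fingers close. It gives the time, the measured TCP pose, the force, the opening and the grip force at its end, in the units of the state.
- telemetry.state(): the state, without advancing time (a new reading comes with each control period).
- eyes.grab_frame(name): name is "side" or "top" or "wrist"; returns the picture (480x640x3 uint8, red, green, blue); there is no depth.
- eyes.calibration(name): a dict with "camera_matrix" (3x3 intrinsics, pixels), "world_from_camera" (4x4, takes a point from camera to world coordinates). Camera axes: x right, y down, z forward; pixel columns grow to the right and rows downward; lengths in mm; the calibration is good to about 2 mm. A picture is of the moment at which its call begins: read the wrist's pose just before it. calibration takes no time and is no camera call; for the wrist camera it gives the pose at the moment of the call.
- ticket.job_done(): hands the job in; it is judged then, once.
The state is a dict: "time_s": time; "qpos": joint angles; "qvel": joint speeds; "effort": joint torques, N m; "ee_pos": TCP position; "ee_rot": TCP orientation; "force": force on the tool from outside, world axes, zero at the start; "torque": the same for the moment, N m; "gripper_width": finger opening in mm; "gripper_force": force on a finger pad.
Only numpy, scipy, OpenCV 4.12 (cv2) and the standard library are available. Lean on these libraries where they do the work, as an engineer would, in place of code of your own. Each camera call takes 0.05 s, during which the arm holds its last target. There are 200 camera calls.

## Working session

There is one attempt and no reset: what is moved stays moved. The work goes in short steps, Python scripts to look and compute and a shell command to move; the robot and the scene stay as the last step left them, time stands still between calls to the robot, and variables do not carry over. Pictures are saved under pics/ and viewed, at most 10 in all, crops included, and the job is handed in when it is done.

```bash
mkdir -p pics
cat > h.py <<'E'
import numpy as np, cv2
from workcell import telemetry, eyes, ticket
def save(n,f):
    im=eyes.grab_frame(n); cv2.imwrite(f'pics/{f}.png',im[:,:,::-1]); return im
def px2w(n,u,v,z):
    c=eyes.calibration(n);K=np.array(c["camera_matrix"]);T=np.array(c["world_from_camera"])
    d=T[:3,:3]@np.linalg.solve(K,[u,v,1]);o=T[:3,3];return o+d*(z-o[2])/d[2]
def w2px(n,p):
    c=eyes.calibration(n);K=np.array(c["camera_matrix"]);T=np.linalg.inv(np.array(c["world_from_camera"]))
    q=K@(T[:3,:3]@np.array(p,float)+T[:3,3]);return q[:2]/q[2]
E
python3 - <<'E'
from h import *
save("top","top0");save("side","side0")
s=telemetry.state();print(s["time_s"],s["ee_pos"],s["ee_rot"],s["force"],s["gripper_width"])
for n in("top","side"):print(eyes.calibration(n))
E
```

```text
0.1 [193.64636508 540.90204961 194.02428612] [-1.79910584e+02 -1.83040535e-03  1.60299623e+02] [-0.40050576 -0.98005193  0.1844447 ] 91.24538674255281
{'camera_matrix': array([[504.46687085,   0.        , 322.10621646],
       [  0.        , 504.46687085, 235.85269725],
       [  0.        ,   0.        ,   1.        ]]), 'world_from_camera': array([[-2.43562979e-02, -9.83093491e-01,  1.81477158e-01,
         3.13343151e+02],
       [-9.99630491e-01,  2.61413661e-02,  7.45057306e-03,
        -1.66251549e+01],
       [-1.20686707e-02, -1.81228632e-01, -9.83366936e-01,
         1.35937980e+03],
       [ 0.00000000e+00,  0.00000000e+00,  0.00000000e+00,
         1.00000000e+00]])}
{'camera_matrix': array([[452.59362007,   0.        , 329.5275822 ],
       [  0.        , 452.59362007, 235.74558354],
       [  0.        ,   0.        ,   1.        ]]), 'world_from_camera': array([[ 6.94852562e-01, -4.14249185e-01,  5.87858426e-01,
        -1.11572890e+02],
       [-7.18759853e-01, -4.27032389e-01,  5.48659834e-01,
        -5.95098301e+02],
       [ 2.37526988e-02, -8.03766727e-01, -5.94470233e-01,
         7.38455035e+02],
       [ 0.00000000e+00,  0.00000000e+00,  0.00000000e+00,
         1.00000000e+00]])}
```

View pics/top0.png

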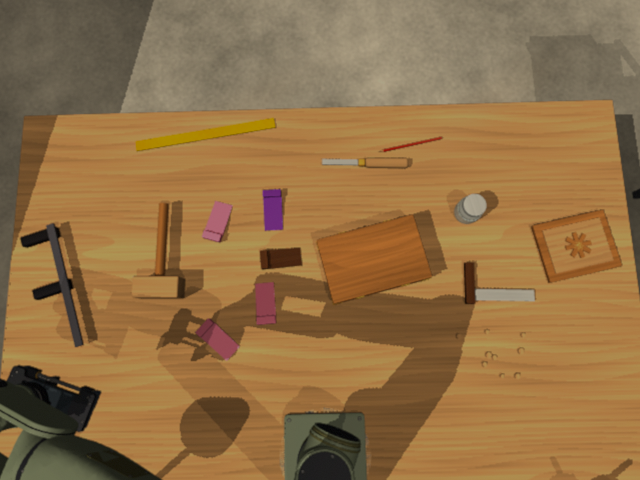

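View pics/side0.png

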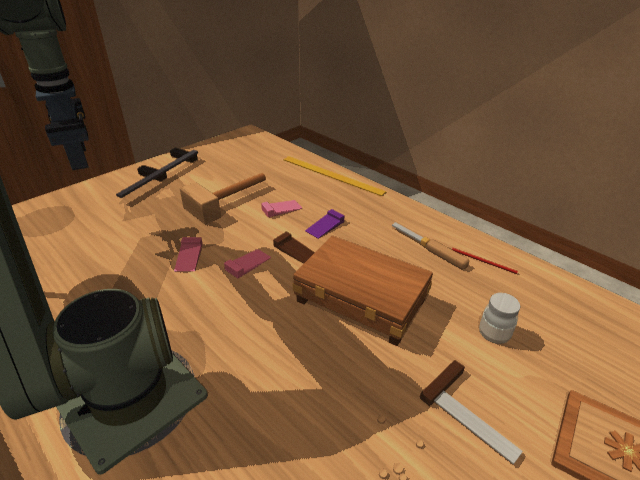

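The top view shows the dark wedge at (281,258). Its look-alikes are pink at (217,221), (265,303) and (216,338), and purple at (273,210). I choose the dark brown one, with its thin end to the right, towards the chest's left side. Next is a close crop to check it.

Run:
```python
from h import *
im=cv2.imread('pics/top0.png')[200:312,250:450]
cv2.imwrite('pics/c1.png',cv2.resize(im,None,fx=4,fy=4,interpolation=cv2.INTER_CUBIC))
im=cv2.imread('pics/side0.png')[220:350,260:440]
cv2.imwrite('pics/c2.png',cv2.resize(im,None,fx=4.4,fy=4.4,interpolation=cv2.INTER_CUBIC))
```

```text
(no output)
```

View pics/c1.png

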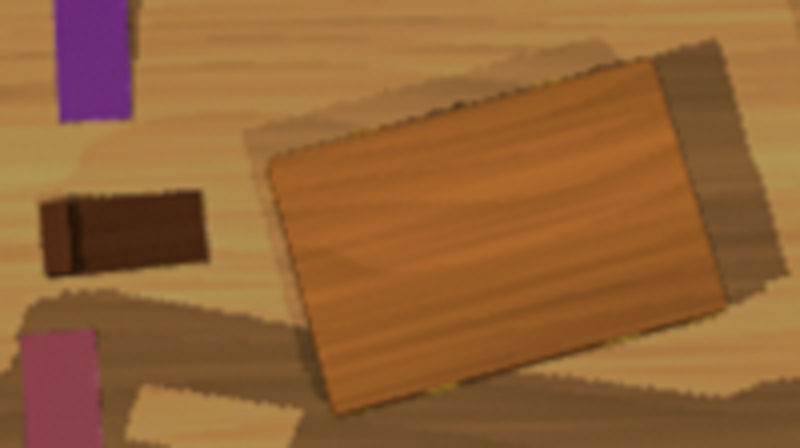

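View pics/c2.png

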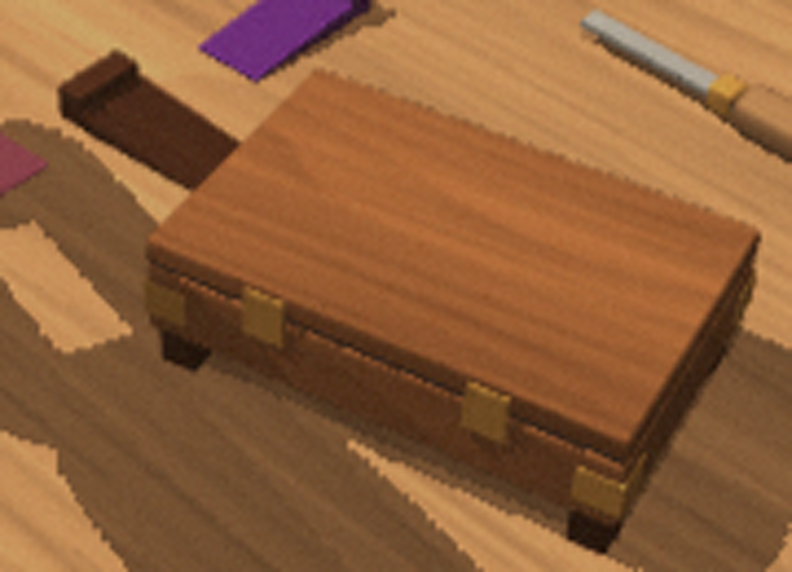

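The crops confirm the dark wedge: heel block on the left (crop 40–75, 200–275), tip edge from (203,191) to (208,262). The chest lid corners in the crop are (270,158), (654,58), (727,305) and (336,414). I'll fit both objects using their known sizes.

Run:
```python
from h import *
from scipy.optimize import least_squares
f=lambda a:np.array([[250+(x+.5)/4-.5,200+(y+.5)/4-.5] for x,y in a])
def R(t):c,s=np.cos(t),np.sin(t);return np.array([[c,-s],[s,c]])
def fit(model,obs,x0):
    model=np.array(model,float)
    P=lambda x:np.array([w2px("top",[*(R(x[2])@m[:2]+x[:2]),m[2]]) for m in model])
    r=least_squares(lambda x:(P(x)-obs).ravel(),x0,x_scale=[1,1,.01]);print(r.x[:2],np.degrees(r.x[2]),"res",np.round(r.fun,2));return r.x
c=f([(270,158),(654,58),(727,305),(336,414)])
print([px2w("top",*p,85)[:2].round(1) for p in c])
x=fit([(85,130,85),(85,-130,85),(-85,-130,85),(-85,130,85)],c,[450,-100,.2])
pp=R(x[2])@[70,115]+x[:2];of=R(x[2])@[70,125]+x[:2]
print("press",pp,"outer face",of)
w=f([(203,191),(208,262),(40,202),(47,276)])
print([px2w("top",*p,z)[:2].round(1) for p,z in zip(w,(2,2,24,24))])
# thin end +x ; left side(+y own)
y=fit([(55,25,2.5),(55,-25,2.5),(-55,25,24),(-55,-25,24)],w,[450,80,-1.5])
h=R(y[2])@[-55,0]+y[:2];t=R(y[2])@[55,0]+y[:2];print("heel",h,"tip",t)
d=R(y[2])@[1,0];print("dir",d,"foot offset along/lat from tip",R(y[2]).T@(pp-t), "chest frame tip",R(x[2]).T@(t-x[:2]))
s=telemetry.state();print(s['time_s'],s['ee_pos'],pp-s['ee_pos'][:2])
```

```text
[array([540.3,   6. ]), array([ 599.3, -243.5]), array([ 438.5, -280.3]), array([376.3, -31.7])]
[ 488.72095268 -137.33549606] 13.457742612385713 res [-1.12 -0.28  0.15 -0.87  1.33  0.81 -0.38  0.23]
press [530.0351437   -9.20221537] outer face [5.27707862e+02 5.23202920e-01]
[array([533.5,  53.7]), array([484.7,  51.1]), array([525.3, 162. ]), array([475.3, 157.4])]
[504.6932797 105.9977543] -85.46009173628934 res [ 0.18 -0.21  0.69  0.18 -0.31  0.03 -0.54 -0.02]
heel [500.33983939 160.82518865] tip [509.04672     51.17031995]
dir [ 0.07915346 -0.99686244] foot offset along/lat from tip [61.84441939 16.14387626] chest frame tip [ 63.63826835 178.5994129 ]
0.1 [193.64636508 540.90204961 194.02428612] [ 336.38877863 -550.10426498]
```

Chest yaw is 13.5°, press point about (530,-9), wedge heel (500,161) and tip (509,51), which agree with the given sizes. I'll close the fingers and go above the press point.

```bash
python3 -m crank '[{"dx":0.03,"dy":-0.049,"yaw":-0.94},{"dx":0.03,"dy":-0.049,"yaw":-0.94},{"dx":0.03,"dy":-0.049,"yaw":-0.94},{"dx":0.03,"dy":-0.049,"yaw":-0.94},{"dx":0.03,"dy":-0.049,"yaw":-0.94},{"dx":0.03,"dy":-0.049,"yaw":-0.94},{"dx":0.03,"dy":-0.049,"yaw":-0.94}]' 0 5
python3 -m crank '[{"dx":0.03,"dy":-0.049,"yaw":-0.94},{"dx":0.03,"dy":-0.049,"yaw":-0.94},{"dx":0.03,"dy":-0.049,"yaw":-0.94},{"dx":0.03,"dy":-0.049,"yaw":-0.94},{"dx":0.03,"dy":-0.049,"yaw":-0.94},{"dx":0.03,"dy":-0.049,"yaw":-0.94},{"dx":0.03,"dy":-0.049,"yaw":-0.94},{},{}]'
```

```text
validation failed for argument at $[0]...
validation failed for argument at $[0]...
```

```bash
python3 -m crank '[{"dx":0.03,"dy":-0.049,"dz":0,"yaw":-0.94},{"dx":0.03,"dy":-0.049,"dz":0,"yaw":-0.94},{"dx":0.03,"dy":-0.049,"dz":0,"yaw":-0.94},{"dx":0.03,"dy":-0.049,"dz":0,"yaw":-0.94},{"dx":0.03,"dy":-0.049,"dz":0,"yaw":-0.94},{"dx":0.03,"dy":-0.049,"dz":0,"yaw":-0.94},{"dx":0.03,"dy":-0.049,"dz":0,"yaw":-0.94}]' 0 5
```

```text
time_s: 0.98
ee_pos: [362.2, 265.5, 194.5]
ee_rot: [-180.0, 0.0, 127.3]
force: [0.5, -0.5, -0.1]
gripper_width: 24.2
gripper_force: 0.0
```

```bash
python3 -m crank '[{"dx":0.03,"dy":-0.049,"dz":0,"yaw":-0.94},{"dx":0.03,"dy":-0.049,"dz":0,"yaw":-0.94},{"dx":0.03,"dy":-0.049,"dz":0,"yaw":-0.94},{"dx":0.03,"dy":-0.049,"dz":0,"yaw":-0.94},{"dx":0.03,"dy":-0.049,"dz":0,"yaw":-0.94},{"dx":0.03,"dy":-0.049,"dz":0,"yaw":-0.94},{"dx":0.03,"dy":-0.049,"dz":0,"yaw":-0.94},{"dx":0,"dy":0,"dz":0,"yaw":0},{"dx":0,"dy":0,"dz":0,"yaw":0}]'
```

```text
time_s: 2.1
ee_pos: [529.1, -7.1, 194.3]
ee_rot: [-179.9, -0.0, 94.5]
force: [0.4, -0.1, 0.6]
gripper_width: 0.4
gripper_force: 0.0
```

```bash
python3 -m crank '[{"dx":0,"dy":-0.005,"dz":-0.04,"yaw":0},{"dx":0,"dy":0,"dz":-0.04,"yaw":0},{"dx":0,"dy":0,"dz":-0.03,"yaw":0},{"dx":0,"dy":0,"dz":0,"yaw":0},{"dx":0,"dy":0,"dz":0,"yaw":0}]'
python3 - <<'E'
from h import *
a=save("side","s1")[180:340,230:430];b=save("top","t1")[180:320,240:440]
r=lambda i,s:cv2.resize(i,(400*1,int(i.shape[0]*400/i.shape[1])),interpolation=cv2.INTER_CUBIC)
a=r(a,2);b=r(b,2);b=np.vstack([b,np.zeros((a.shape[0]-b.shape[0],400,3),np.uint8)])
cv2.imwrite('pics/m1.png',np.hstack([a,b])[:,:,::-1])
E
```

```text
time_s: 2.72
ee_pos: [530.3, -10.7, 107.8]
ee_rot: [179.9, 0.0, 94.6]
force: [-0.7, -0.2, 0.8]
gripper_width: 0.5
gripper_force: 0.0
```

View pics/m1.png

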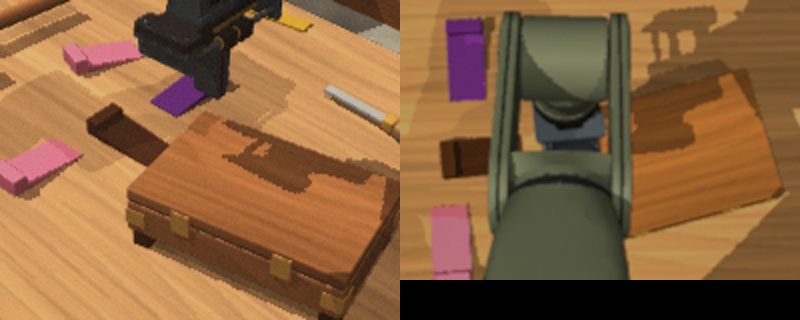

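The fingers hover just above the short-foot corner (side panel about (208,92)). I'll descend in small steps, watching the force.

```bash
python3 -m crank '[{"dx":0,"dy":0,"dz":-0.01,"yaw":0},{"dx":0,"dy":0,"dz":-0.005,"yaw":0},{"dx":0,"dy":0,"dz":-0.0025,"yaw":0},{"dx":0,"dy":0,"dz":-0.0025,"yaw":0},{"dx":0,"dy":0,"dz":0,"yaw":0}]'
python3 -m crank '[{"dx":0,"dy":0,"dz":-0.002,"yaw":0},{"dx":0,"dy":0,"dz":-0.002,"yaw":0},{"dx":0,"dy":0,"dz":0,"yaw":0}]'
```

```text
time_s: 3.45
ee_pos: [529.8, -11.5, 90.6]
ee_rot: [-180.0, -0.0, 94.5]
force: [0.2, 0.5, 0.5]
gripper_width: 0.8
gripper_force: 0.0
time_s: 3.82
ee_pos: [529.7, -11.4, 87.4]
ee_rot: [-180.0, -0.0, 94.5]
force: [0.2, 0.5, -0.2]
gripper_width: 0.4
gripper_force: 0.0
```

Run:
```python
from h import *
a=save("side","s2")[190:310,270:390];b=save("wrist","w2")
r=lambda i,w:cv2.resize(i,(w,int(i.shape[0]*w/i.shape[1])),interpolation=cv2.INTER_CUBIC)
a=r(a,400);b=r(b,400);b=np.vstack([b,np.zeros((a.shape[0]-b.shape[0],400,3),np.uint8)])
cv2.imwrite('pics/m2.png',np.hstack([a,b])[:,:,::-1])
for _ in range(3): print(telemetry.state()["force"],telemetry.state()["effort"])
```

```text
[ 0.14157484  0.90688164 -0.15901334] [-1.04499031e-03 -3.89630449e+01 -1.96970040e+01  5.96682681e-02
  4.74790810e-02 -6.68630787e-05]
[ 0.14157484  0.90688164 -0.15901334] [-1.04499031e-03 -3.89630449e+01 -1.96970040e+01  5.96682681e-02
  4.74790810e-02 -6.68630787e-05]
[ 0.14157484  0.90688164 -0.15901334] [-1.04499031e-03 -3.89630449e+01 -1.96970040e+01  5.96682681e-02
  4.74790810e-02 -6.68630787e-05]
```

View pics/m2.png

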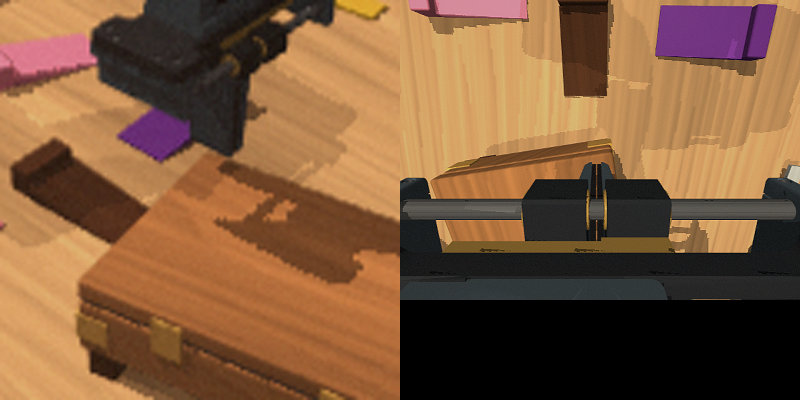

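Run:
```python
from h import *
p=[529.7,-11.4]
for z in (79.4,87.4):
  u=w2px("side",[*p,z]);print("side tip full",u,"crop",(u-[270,190])*400/120)
  print("wrist",w2px("wrist",[*p,z])*400/640+[400,0])
c=[488.7,-137.3];t=np.radians(13.46);R=np.array([[np.cos(t),-np.sin(t)],[np.sin(t),np.cos(t)]])
for m in ([85,130],[-85,130],[85,-130],[70,115]):
  q=R@m+c
  u=w2px("side",[*q,85]);print(m,q,"side crop",(u-[270,190])*400/120,"full",u,"wrist",w2px("wrist",[*q,85])*400/640+[400,0])
i=cv2.imread('pics/w2.png')[170:400,220:520]
j=cv2.imread('pics/s2.png')[215:275,310:370]
i=cv2.resize(i,(520,400),interpolation=cv2.INTER_CUBIC);j=cv2.resize(j,(280,280),interpolation=cv2.INTER_CUBIC)
o=np.zeros((400,800,3),np.uint8);o[:,:520]=i;o[:280,520:]=j
o=np.clip(o.astype(float)*1.6,0,255).astype(np.uint8);cv2.imwrite('pics/m3.png',o)
```

```text
side tip full [333.84849969 241.90543286] crop [212.82833229 173.01810953]
wrist [595.40807344 169.01908115]
side tip full [333.94677094 239.24837958] crop [213.15590312 164.16126525]
wrist [595.38653863 172.15809576]
[85, 130] [541.1056356    8.91439518] side crop [203.69399509 148.27582804] full [331.10819853 234.48274841] wrist [610.11575464 150.55976213]
[-85, 130] [375.77508356 -30.65590383] side crop [ 71.89016956 278.59422569] full [291.56705087 273.57826771] wrist [425.10249585 178.50411882]
[85, -130] [ 601.62491644 -243.94409617] side crop [541.73756313 272.87369352] full [432.52126894 271.86210805] wrist [640.77015894 359.99567216]
[70, 115] [530.00914269  -9.16509168] side crop [211.1072173  165.30570903] full [333.33216519 239.59171271] wrist [595.92950573 168.89465744]
```

View pics/m3.png

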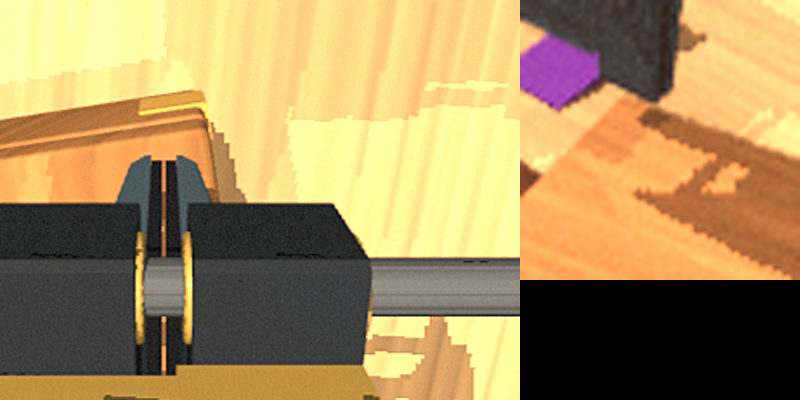

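The fingers are over the lid inside the corner, with little force so far. I'll continue down slowly.

```bash
for i in 1 2 3; do :; done; python3 -m crank '[{"dx":0,"dy":0,"dz":-0.0015,"yaw":0},{"dx":0,"dy":0,"dz":0,"yaw":0}]'
python3 - <<'E'
from h import *
print(telemetry.state()["effort"])
a=cv2.imread('pics/s1.png');b=cv2.imread('pics/s2.png');save("side","s3");c=cv2.imread('pics/s3.png')
# track lid front-left corner and latch areas
g=[cv2.cvtColor(i,cv2.COLOR_BGR2GRAY) for i in(a,b,c)]
p=np.array([[[295,277]],[[318,292]],[[369,322]],[[303,293]],[[395,325]]],np.float32)
p=cv2.cornerSubPix(g[0],p,(4,4),(-1,-1),(3,30,.01))
for k in(1,2):
  q,st,e=cv2.calcOpticalFlowPyrLK(g[0],g[k],p,None,winSize=(11,11));print((q-p).reshape(-1,2).round(2).tolist(),st.ravel())
E
```

```text
time_s: 4.18
ee_pos: [529.7, -11.4, 86.3]
ee_rot: [-180.0, -0.0, 94.5]
force: [-0.0, -0.5, -0.6]
gripper_width: 0.5
gripper_force: 0.0
[-2.94366437e-04 -3.90279758e+01 -1.96896225e+01  5.95707376e-02
  3.78780300e-02  4.88908165e-05]
[[0.029999999329447746, -0.009999999776482582], [-0.009999999776482582, 0.019999999552965164], [0.03999999910593033, 0.029999999329447746], [-0.009999999776482582, 0.11999999731779099], [0.3199999928474426, 0.550000011920929]] [1 1 1 1 1]
[[0.029999999329447746, 0.019999999552965164], [-0.05000000074505806, 0.009999999776482582], [0.029999999329447746, 0.029999999329447746], [-0.0, 0.05000000074505806], [0.07000000029802322, 0.4699999988079071]] [1 1 1 1 1]
```

The chest has not moved and the force is near zero, so contact isn't made yet. Lower in small steps.

```bash
python3 -m crank '[{"dx":0,"dy":0,"dz":-0.0025,"yaw":0},{"dx":0,"dy":0,"dz":-0.0025,"yaw":0},{"dx":0,"dy":0,"dz":0,"yaw":0}]'
python3 - <<'E'
from h import *
save("side","s4");w=save("wrist","w4")
g=[cv2.cvtColor(cv2.imread(f'pics/{n}.png'),cv2.COLOR_BGR2GRAY) for n in("s1","s4")]
p=np.array([[[295,277]],[[318,292]],[[369,322]],[[303,293]]],np.float32)
p=cv2.cornerSubPix(g[0],p,(4,4),(-1,-1),(3,30,.01))
q,st,e=cv2.calcOpticalFlowPyrLK(g[0],g[1],p,None,winSize=(11,11));print((q-p).reshape(-1,2).round(2).tolist())
c=eyes.calibration("wrist");print(c["world_from_camera"].round(2),c["camera_matrix"][0,0])
j=cv2.imread('pics/s4.png')[190:290,290:390];k=cv2.imread('pics/w4.png')[180:380,200:400]
z=lambda i:np.clip(cv2.resize(i,(400,400),interpolation=cv2.INTER_CUBIC).astype(float)*1.7,0,255).astype(np.uint8)
cv2.imwrite('pics/m4.png',np.hstack([z(j),z(k)]))
E
```

```text
time_s: 4.6
ee_pos: [529.6, -11.4, 82.1]
ee_rot: [-180.0, -0.0, 94.5]
force: [1.0, -0.6, 0.6]
gripper_width: 1.0
gripper_force: 0.0
[[0.03999999910593033, 0.0], [0.009999999776482582, 0.05000000074505806], [0.03999999910593033, 0.05000000074505806], [0.03999999910593033, 0.11999999731779099]]
[[ 1.0000e+00  8.0000e-02  2.0000e-02  5.2439e+02]
 [ 8.0000e-02 -9.6000e-01 -2.7000e-01  6.2450e+01]
 [ 0.0000e+00  2.7000e-01 -9.6000e-01  2.7306e+02]
 [ 0.0000e+00  0.0000e+00  0.0000e+00  1.0000e+00]] 365.25915904085457
```

View pics/m4.png

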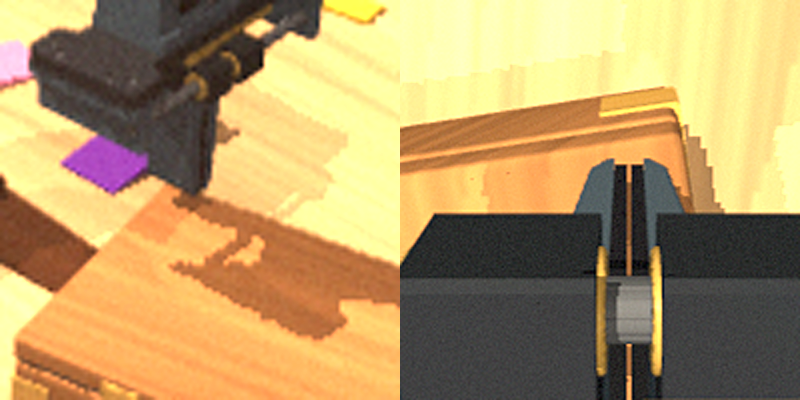

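The fingers are still slightly above the lid (side crop tip about (200,190), shadow just ahead of it at (178,197)). Continue.

```bash
python3 -m crank '[{"dx":0,"dy":0,"dz":-0.0025,"yaw":0},{"dx":0,"dy":0,"dz":-0.0025,"yaw":0},{"dx":0,"dy":0,"dz":0,"yaw":0}]'|egrep 'pos|force:'
python3 -m crank '[{"dx":0,"dy":0,"dz":-0.0025,"yaw":0},{"dx":0,"dy":0,"dz":0,"yaw":0}]'|egrep 'pos|force:'
python3 - <<'E'
from h import *
print(telemetry.state()['effort'])
save("side","s5")
g=[cv2.cvtColor(cv2.imread(f'pics/{n}.png'),cv2.COLOR_BGR2GRAY) for n in("s1","s5")]
p=np.array([[[295,277]],[[318,292]],[[369,322]],[[303,293]]],np.float32)
p=cv2.cornerSubPix(g[0],p,(4,4),(-1,-1),(3,30,.01))
q,st,e=cv2.calcOpticalFlowPyrLK(g[0],g[1],p,None,winSize=(11,11));print((q-p).reshape(-1,2).round(2).tolist())
E
```

```text
ee_pos: [529.7, -11.4, 78.1]
force: [-0.5, 0.0, 0.2]
gripper_force: 0.0
ee_pos: [529.7, -11.4, 76.2]
force: [0.1, -0.6, -0.1]
gripper_force: 0.0
[ 1.46526172e-04 -3.92298245e+01 -1.93074024e+01  5.85037703e-02
  3.36661376e-02  8.07249785e-05]
[[0.029999999329447746, 0.09000000357627869], [-0.0, 0.05999999865889549], [0.029999999329447746, 0.029999999329447746], [0.05999999865889549, 0.10000000149011612]]
```

Run:
```python
from h import *
z=lambda n:np.clip(cv2.resize(cv2.imread(f'pics/{n}.png')[215:265,310:360],(390,390),interpolation=cv2.INTER_CUBIC).astype(float)*1.7,0,255).astype(np.uint8)
cv2.imwrite('pics/m5.png',np.hstack([z("s4"),z("s5")]))
```

```text
(no output)
```

View pics/m5.png

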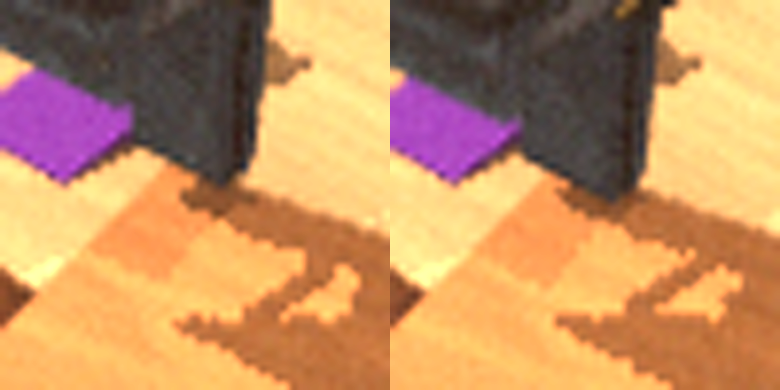

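The fingertip still floats over the lid corner; its near corner in the right panel is at (610,200). Continue down.

```bash
python3 -m crank '[{"dx":0,"dy":0,"dz":-0.0025,"yaw":0},{"dx":0,"dy":0,"dz":0,"yaw":0}]'|egrep 'pos|force:'
python3 -m crank '[{"dx":0,"dy":0,"dz":-0.0025,"yaw":0},{"dx":0,"dy":0,"dz":0,"yaw":0}]'|egrep 'pos|force:'
python3 -m crank '[{"dx":0,"dy":0,"dz":-0.0025,"yaw":0},{"dx":0,"dy":0,"dz":0,"yaw":0}]'|egrep 'pos|force:'
python3 - <<'E'
from h import *
print(telemetry.state()['effort'])
save("side","s6")
g=[cv2.cvtColor(cv2.imread(f'pics/{n}.png'),cv2.COLOR_BGR2GRAY) for n in("s1","s6")]
p=np.array([[[295,277]],[[318,292]],[[369,322]],[[303,293]]],np.float32)
p=cv2.cornerSubPix(g[0],p,(4,4),(-1,-1),(3,30,.01))
q,st,e=cv2.calcOpticalFlowPyrLK(g[0],g[1],p,None,winSize=(11,11));print((q-p).reshape(-1,2).round(2).tolist())
E
```

```text
ee_pos: [529.7, -11.4, 74.2]
force: [0.7, 0.5, -0.5]
gripper_force: 0.0
ee_pos: [529.7, -11.4, 72.2]
force: [-0.3, -0.6, -0.4]
gripper_force: 0.0
ee_pos: [529.7, -11.4, 70.2]
force: [0.1, 0.0, 0.1]
gripper_force: 0.0
[-5.50263485e-04 -3.93763554e+01 -1.90832144e+01  5.80914295e-02
  3.37155943e-02  1.05258484e-04]
[[0.05000000074505806, 0.10999999940395355], [-0.009999999776482582, 0.05999999865889549], [-0.05000000074505806, -0.03999999910593033], [0.0, 0.10999999940395355]]
```

```bash
python3 -m crank '[{"dx":0,"dy":0,"dz":-0.0025,"yaw":0},{"dx":0,"dy":0,"dz":-0.0025,"yaw":0},{"dx":0,"dy":0,"dz":0,"yaw":0}]'|egrep 'pos|force:'
python3 - <<'E'
from h import *
save("side","s7");save("wrist","w7")
print(telemetry.state()['effort'], telemetry.state()['qpos'])
# dark finger bottom: lowest dark pixel per column, in s2..s7
for n in("s2","s4","s5","s6","s7"):
  i=cv2.imread(f'pics/{n}.png')[205:262,322:346].max(2)
  d=i<70
  print(n,[int(205+np.argmin(c)) if not c.all() else 262 for c in d.T[:, :]])
g=[cv2.cvtColor(cv2.imread(f'pics/{n}.png'),cv2.COLOR_BGR2GRAY) for n in("s1","s7")]
p=np.array([[[295,277]],[[318,292]],[[369,322]],[[303,293]]],np.float32)
p=cv2.cornerSubPix(g[0],p,(4,4),(-1,-1),(3,30,.01))
q,st,e=cv2.calcOpticalFlowPyrLK(g[0],g[1],p,None,winSize=(11,11));print((q-p).reshape(-1,2).round(2).tolist())
E
```

```text
ee_pos: [529.7, -11.4, 66.2]
force: [0.4, 0.4, 0.9]
gripper_force: 0.0
[ 8.87062051e-04 -3.94444227e+01 -1.89002770e+01  5.76575368e-02
  4.73555212e-02 -9.02048373e-05] [-2.48113998e+00  2.10225092e+01  1.06056992e+02  7.13193449e-04
  5.29217533e+01 -6.98021187e+00]
s2 [225, 226, 226, 227, 226, 233, 232, 233, 233, 234, 234, 235, 235, 236, 236, 207, 207, 207, 208, 209, 234, 226, 217, 212]
s4 [228, 228, 229, 229, 228, 234, 234, 234, 235, 235, 236, 236, 237, 237, 210, 205, 205, 209, 210, 211, 235, 227, 216, 214]
s5 [212, 230, 231, 230, 230, 235, 236, 236, 237, 237, 238, 239, 239, 240, 240, 207, 207, 206, 205, 205, 237, 228, 219, 216]
s6 [232, 232, 235, 234, 235, 237, 238, 238, 239, 240, 240, 241, 242, 242, 214, 210, 209, 208, 208, 207, 240, 205, 222, 218]
s7 [216, 235, 235, 235, 235, 238, 240, 240, 240, 241, 241, 242, 243, 243, 216, 210, 211, 210, 209, 209, 208, 207, 206, 209]
[[0.05000000074505806, 0.05999999865889549], [-0.009999999776482582, 0.07999999821186066], [0.1599999964237213, 0.10999999940395355], [-0.05000000074505806, 0.07000000029802322]]
```

```bash
python3 -m crank '[{"dx":0,"dy":0,"dz":-0.002,"yaw":0},{"dx":0,"dy":0,"dz":0,"yaw":0}]'|egrep 'pos|force:'
python3 -m crank '[{"dx":0,"dy":0,"dz":-0.002,"yaw":0},{"dx":0,"dy":0,"dz":0,"yaw":0}]'|egrep 'pos|force:'
python3 -m crank '[{"dx":0,"dy":0,"dz":-0.002,"yaw":0},{"dx":0,"dy":0,"dz":0,"yaw":0}]'|egrep 'pos|force:'
```

```text
ee_pos: [530.4, -11.2, 65.1]
force: [0.2, 1.7, 2.8]
gripper_force: 1.3
ee_pos: [530.7, -11.2, 63.6]
force: [2.1, 2.1, 4.3]
gripper_force: 2.2
ee_pos: [530.6, -11.4, 61.9]
force: [2.9, 1.8, 4.6]
gripper_force: 2.4
```

Contact began at TCP z of about 65.5, so the tips stand higher than nominal. Keep rocking it down.

```bash
python3 -m crank '[{"dx":0,"dy":0,"dz":-0.002,"yaw":0},{"dx":0,"dy":0,"dz":0,"yaw":0}]'|egrep 'pos|force:'
python3 - <<'E'
from h import *
save("side","s8")
g=[cv2.cvtColor(cv2.imread(f'pics/{n}.png'),cv2.COLOR_BGR2GRAY) for n in("s1","s8")]
p=np.array([[[295,277]],[[318,292]],[[369,322]],[[303,293]]],np.float32)
p=cv2.cornerSubPix(g[0],p,(4,4),(-1,-1),(3,30,.01))
q,st,e=cv2.calcOpticalFlowPyrLK(g[0],g[1],p,None,winSize=(11,11));print((q-p).reshape(-1,2).round(2).tolist())
E
```

```text
ee_pos: [530.6, -11.4, 60.3]
force: [3.4, 2.0, 4.0]
gripper_force: 2.6
[[0.1899999976158142, -1.3600000143051147], [-0.2199999988079071, -2.0199999809265137], [0.4399999976158142, -2.890000104904175], [0.3100000023841858, -0.5099999904632568]]
```

```bash
python3 -m crank '[{"dx":0,"dy":0,"dz":-0.002,"yaw":0},{"dx":0,"dy":0,"dz":0,"yaw":0}]'|egrep 'pos|force:'
python3 -m crank '[{"dx":0,"dy":0,"dz":-0.001,"yaw":0},{"dx":0,"dy":0,"dz":0,"yaw":0}]'|egrep 'pos|force:'
```

```text
ee_pos: [531.1, -11.0, 59.4]
force: [2.2, 4.2, 9.0]
gripper_force: 4.5
ee_pos: [531.1, -10.9, 59.2]
force: [2.4, 4.8, 13.5]
gripper_force: 6.5
```

The foot met the bench at about z=60, so the gap is roughly 6–7 mm. Now lift off and travel to behind the heel.

```bash
python3 -m crank '[{"dx":0,"dy":0,"dz":0.005,"yaw":0},{"dx":0,"dy":0,"dz":0.01,"yaw":0},{"dx":0,"dy":0,"dz":0.025,"yaw":0},{"dx":0,"dy":0,"dz":0.04,"yaw":0},{"dx":0,"dy":0,"dz":0.04,"yaw":0},{"dx":0,"dy":0,"dz":0,"yaw":0}]'|egrep 'pos|force:'
python3 -m crank '[{"dx":-0.009,"dy":0.0515,"dz":0,"yaw":0.22},{"dx":-0.009,"dy":0.0515,"dz":0,"yaw":0.22},{"dx":-0.009,"dy":0.0515,"dz":0,"yaw":0.22},{"dx":-0.009,"dy":0.0515,"dz":0,"yaw":0.22},{"dx":-0.009,"dy":0.0515,"dz":0,"yaw":0.22},{"dx":0,"dy":0,"dz":0,"yaw":0},{"dx":0,"dy":0,"dz":0,"yaw":0}]' 0.22 10
python3 - <<'E'
from h import *
save("side","s9")
g=[cv2.cvtColor(cv2.imread(f'pics/{n}.png'),cv2.COLOR_BGR2GRAY) for n in("s1","s9")]
p=np.array([[[295,277]],[[318,292]],[[369,322]],[[303,293]]],np.float32)
p=cv2.cornerSubPix(g[0],p,(4,4),(-1,-1),(3,30,.01))
q,st,e=cv2.calcOpticalFlowPyrLK(g[0],g[1],p,None,winSize=(11,11));print((q-p).reshape(-1,2).round(2).tolist())
E
```

```text
ee_pos: [530.3, -11.9, 155.3]
force: [-0.9, 0.3, 0.7]
gripper_force: 0.0
time_s: 9.82
ee_pos: [492.9, 193.6, 152.4]
ee_rot: [-179.8, 0.1, 100.0]
force: [-0.2, -0.4, 0.3]
gripper_width: 20.2
gripper_force: 0.0
[[-0.23999999463558197, -0.36000001430511475], [0.05999999865889549, -0.18000000715255737], [-0.6299999952316284, -0.47999998927116394], [-0.27000001072883606, -0.38999998569488525]]
```

```bash
python3 -m crank '[{"dx":0,"dy":0,"dz":-0.042,"yaw":0},{"dx":0,"dy":0,"dz":-0.042,"yaw":0},{"dx":0,"dy":0,"dz":-0.042,"yaw":0},{"dx":0,"dy":0,"dz":-0.034,"yaw":0},{"dx":0,"dy":0,"dz":0,"yaw":0},{"dx":0,"dy":0,"dz":0,"yaw":0}]'|egrep 'pos|force:'
python3 - <<'E'
from h import *
save("side","s10");save("wrist","w10")
u=w2px("side",[495,194,15]);print(u)
z=lambda i,a,b:cv2.resize(i,(a,b),interpolation=cv2.INTER_CUBIC)
x=int(u[0]);y=int(u[1])
j=cv2.imread('pics/s10.png')[y-60:y+60,x-60:x+60];k=cv2.imread('pics/w10.png')[60:360,140:500]
print(x,y);o=np.hstack([z(j,400,400),z(k,400,400)]);cv2.imwrite('pics/m10.png',np.clip(o*1.4,0,255).astype(np.uint8))
E
```

```text
ee_pos: [494.7, 194.1, 26.4]
force: [-0.5, -0.3, -0.6]
gripper_force: 0.0
[269.08364982 233.23925439]
269 233
```

View pics/m10.png

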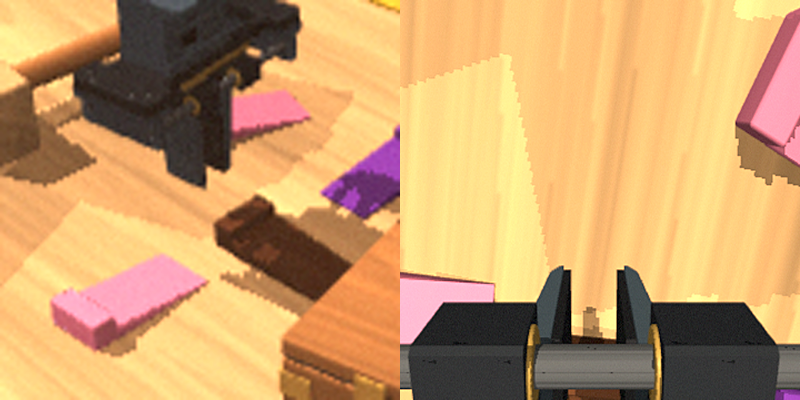

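The last picture shows both fingertips at side-panel (207,188) and (222,168), behind the heel (240,210) and still well above the bench. I'll touch the bench gently to calibrate the tip height.

```bash
python3 -m crank '[{"dx":0,"dy":0,"dz":-0.015,"yaw":0},{"dx":0,"dy":0,"dz":-0.015,"yaw":0},{"dx":0,"dy":0,"dz":-0.005,"yaw":0},{"dx":0,"dy":0,"dz":0,"yaw":0},{"dx":0,"dy":0,"dz":0,"yaw":0}]'|egrep 'pos|force:'
python3 -m crank '[{"dx":0,"dy":0,"dz":-0.004,"yaw":0},{"dx":0,"dy":0,"dz":-0.004,"yaw":0},{"dx":0,"dy":0,"dz":0,"yaw":0}]'|egrep 'pos|force:'
```

```text
ee_pos: [494.0, 194.7, -2.3]
force: [-0.2, -0.1, 0.4]
gripper_force: 0.0
ee_pos: [493.6, 194.5, -9.1]
force: [0.5, -0.4, 0.2]
gripper_force: 0.0
```

```bash
python3 -m crank '[{"dx":0.0005,"dy":0,"dz":-0.003,"yaw":0},{"dx":0.0011,"dy":-0.0062,"dz":0,"yaw":0},{"dx":0.0011,"dy":-0.0062,"dz":0,"yaw":0},{"dx":0.0011,"dy":-0.0062,"dz":0,"yaw":0},{"dx":0.0011,"dy":-0.0062,"dz":0,"yaw":0},{"dx":0.0011,"dy":-0.0062,"dz":0,"yaw":0},{"dx":0.0011,"dy":-0.0062,"dz":0,"yaw":0},{"dx":0,"dy":0,"dz":0,"yaw":0}]'|egrep 'pos|force:'
python3 - <<'E'
from h import *
im=save("top","t11"); save("side","s11")
# wedge: dark brown pixels near
h=cv2.cvtColor(im,cv2.COLOR_RGB2HSV)
m=((im.max(2)<75)&(h[:,:,1]>110)&(h[:,:,0]<15)).astype(np.uint8)
n,l,s,c=cv2.connectedComponentsWithStats(m)
for i in range(1,n):
  if s[i,4]>60:print(s[i],c[i].round(1))
E
```

```text
ee_pos: [499.7, 164.4, -11.2]
force: [-0.6, 0.6, 0.6]
gripper_force: 0.0
[270 243  37  23 594] [288.5 254.3]
[464 263  11  41 251] [468.9 278.9]
```

```bash
cat > wd.py <<'E'
from h import *
def tip(n):
  im=cv2.imread(f'pics/{n}.png')[:,:,::-1];h=cv2.cvtColor(np.ascontiguousarray(im),cv2.COLOR_RGB2HSV)
  m=((im.max(2)<85)&(h[:,:,1]>110)&(h[:,:,0]<15))
  out=[]
  for v in range(238,275):
    r=np.where(m[v,255:335])[0]
    if len(r)>5: out.append((v,255+r.min(),255+r.max()))
  return out
if __name__=="__main__":
  import sys
  for n in sys.argv[1:]: print(n,[tuple(map(int,t)) for t in tip(n)])
E
python3 wd.py top0 t11
```

```text
top0 [(248, 294, 299), (249, 279, 299), (250, 266, 299), (251, 261, 299), (252, 261, 299), (253, 261, 299), (254, 261, 299), (255, 261, 300), (256, 261, 300), (257, 261, 300), (258, 261, 300), (259, 261, 300), (260, 261, 300), (261, 261, 300), (262, 261, 300), (263, 262, 301), (264, 262, 301), (265, 262, 295), (266, 262, 286), (267, 262, 278), (268, 262, 267)]
t11 [(244, 295, 303), (245, 291, 304), (246, 284, 304), (247, 278, 304), (248, 273, 304), (249, 270, 304), (250, 271, 305), (251, 271, 305), (252, 271, 305), (253, 272, 305), (254, 271, 306), (255, 272, 306), (256, 272, 306), (257, 272, 306), (258, 273, 306), (259, 273, 306), (260, 273, 305), (261, 274, 303), (262, 274, 298), (263, 274, 292), (264, 274, 287), (265, 274, 280)]
```

Run:
```python
from h import *
a=px2w("top",303.8,243.6,2.5);b=px2w("top",306.6,260.8,2.5);print(a,b,np.linalg.norm(a-b),(a+b)/2)
t=(a+b)/2;d=b-a;n=np.array([-d[1],d[0]]);n/=np.linalg.norm(n);n=-n if n[1]>0 else n;print(n,np.degrees(np.arctan2(n[1],n[0])))
f=np.array([530,-9.2]);v=f-t[:2];print(v,"along",v@n,"lat",v@np.array([-n[1],n[0]]))
```

```text
[543.58897109  44.11758583   2.5       ] [496.10434272  37.36480504   2.5       ] 47.96238088580339 [519.84665691  40.74119544   2.5       ]
[ 0.14079328 -0.99003902] -81.90624763001455
[ 10.15334309 -49.94119544] along 50.873254432557154 lat 3.0208212311336213
```

The wedge is aligned: its axis passes 3 mm from the foot, with about 41 mm to the outer face. Keep pushing.

```bash
python3 -m crank '[{"dx":0.001,"dy":-0.0062,"dz":0,"yaw":0},{"dx":0.001,"dy":-0.0062,"dz":0,"yaw":0},{"dx":0.001,"dy":-0.0062,"dz":0,"yaw":0},{"dx":0.001,"dy":-0.0062,"dz":0,"yaw":0},{"dx":0.001,"dy":-0.0062,"dz":0,"yaw":0},{"dx":0.001,"dy":-0.0062,"dz":0,"yaw":0},{"dx":0.001,"dy":-0.0062,"dz":0,"yaw":0},{"dx":0.001,"dy":-0.0062,"dz":0,"yaw":0},{"dx":0,"dy":0,"dz":0,"yaw":0}]'|egrep 'pos|force:'
python3 -m crank '[{"dx":0.001,"dy":-0.005,"dz":0,"yaw":0},{"dx":0.001,"dy":-0.005,"dz":0,"yaw":0},{"dx":0.001,"dy":-0.005,"dz":0,"yaw":0},{"dx":0,"dy":0,"dz":0,"yaw":0}]'|egrep 'pos|force:'
```

```text
ee_pos: [505.9, 124.7, -11.2]
force: [0.5, 0.2, 0.4]
gripper_force: 0.0
ee_pos: [508.4, 112.8, -11.2]
force: [0.4, -0.1, 0.4]
gripper_force: 0.0
```

```bash
for k in 1; do :; done
python3 -m crank '[{"dx":0.0005,"dy":-0.0035,"dz":0,"yaw":0},{"dx":0.0005,"dy":-0.0035,"dz":0,"yaw":0},{"dx":0,"dy":0,"dz":0,"yaw":0}]'|egrep 'pos|force:'
python3 -m crank '[{"dx":0.0005,"dy":-0.0025,"dz":0,"yaw":0},{"dx":0,"dy":0,"dz":0,"yaw":0}]'|egrep 'pos|force:'
python3 -m crank '[{"dx":0.0005,"dy":-0.0025,"dz":0,"yaw":0},{"dx":0,"dy":0,"dz":0,"yaw":0}]'|egrep 'pos|force:'
python3 -m crank '[{"dx":0.0005,"dy":-0.0025,"dz":0,"yaw":0},{"dx":0,"dy":0,"dz":0,"yaw":0}]'|egrep 'pos|force:'
```

```text
ee_pos: [509.1, 107.3, -11.2]
force: [0.3, 0.6, 0.5]
gripper_force: 0.0
ee_pos: [509.5, 105.4, -11.2]
force: [-0.6, 0.1, -0.1]
gripper_force: 0.0
ee_pos: [510.0, 103.4, -11.2]
force: [0.6, 0.1, -0.3]
gripper_force: 0.0
ee_pos: [510.4, 101.4, -11.2]
force: [-0.2, -0.5, 0.0]
gripper_force: 0.0
```

```bash
python3 -m crank '[{"dx":0.0003,"dy":-0.002,"dz":0,"yaw":0},{"dx":0,"dy":0,"dz":0,"yaw":0}]'|egrep 'pos|force:'
python3 -m crank '[{"dx":0.0003,"dy":-0.002,"dz":0,"yaw":0},{"dx":0,"dy":0,"dz":0,"yaw":0}]'|egrep 'pos|force:'
python3 -m crank '[{"dx":0.0003,"dy":-0.002,"dz":0,"yaw":0},{"dx":0,"dy":0,"dz":0,"yaw":0}]'|egrep 'pos|force:'
```

```text
ee_pos: [510.5, 99.8, -11.2]
force: [0.6, -0.1, 0.1]
gripper_force: 0.0
ee_pos: [510.8, 98.2, -11.2]
force: [-0.2, -0.1, 0.4]
gripper_force: 0.0
ee_pos: [511.0, 96.6, -11.2]
force: [0.2, -0.0, 0.2]
gripper_force: 0.0
```

```bash
python3 - <<'E'
from h import *
save("top","t12");save("side","s12");print(telemetry.state()['time_s'])
g=[cv2.cvtColor(cv2.imread(f'pics/{n}.png'),cv2.COLOR_BGR2GRAY) for n in("s1","s12")]
p=np.array([[[295,277]],[[318,292]],[[369,322]],[[303,293]]],np.float32)
p=cv2.cornerSubPix(g[0],p,(4,4),(-1,-1),(3,30,.01))
q,st,e=cv2.calcOpticalFlowPyrLK(g[0],g[1],p,None,winSize=(11,11));print((q-p).reshape(-1,2).round(2).tolist())
E
python3 wd.py t12
```

```text
16.425
[[0.0, -0.009999999776482582], [0.0, 0.009999999776482582], [-50.47999954223633, -21.790000915527344], [-0.019999999552965164, -0.029999999329447746]]
t12 [(242, 305, 314), (243, 302, 315), (244, 302, 315), (245, 302, 315), (246, 301, 316), (247, 301, 316), (248, 301, 316), (249, 302, 317), (250, 302, 317), (251, 302, 319), (252, 303, 319), (253, 303, 320), (254, 302, 320), (255, 303, 319), (256, 303, 319), (257, 303, 319), (258, 303, 320), (259, 303, 313)]
```

```bash
python3 -m crank '[{"dx":0.0003,"dy":-0.002,"dz":0,"yaw":0},{"dx":0,"dy":0,"dz":0,"yaw":0}]'|egrep 'pos|force:'
python3 -m crank '[{"dx":0.0003,"dy":-0.002,"dz":0,"yaw":0},{"dx":0,"dy":0,"dz":0,"yaw":0}]'|egrep 'pos|force:'
python3 -m crank '[{"dx":0.0003,"dy":-0.002,"dz":0,"yaw":0},{"dx":0,"dy":0,"dz":0,"yaw":0}]'|egrep 'pos|force:'
```

```text
ee_pos: [511.3, 95.0, -11.2]
force: [-0.5, 0.4, -0.0]
gripper_force: 0.0
ee_pos: [511.5, 93.4, -11.2]
force: [-0.0, -0.3, 1.0]
gripper_force: 0.0
ee_pos: [511.8, 91.8, -11.2]
force: [-0.2, -0.1, -0.0]
gripper_force: 0.0
```

```bash
python3 -m crank '[{"dx":0.0003,"dy":-0.002,"dz":0,"yaw":0},{"dx":0,"dy":0,"dz":0,"yaw":0}]'|egrep 'pos|force:'
python3 -m crank '[{"dx":0.0003,"dy":-0.002,"dz":0,"yaw":0},{"dx":0,"dy":0,"dz":0,"yaw":0}]'|egrep 'pos|force:'
python3 -m crank '[{"dx":0.0003,"dy":-0.002,"dz":0,"yaw":0},{"dx":0,"dy":0,"dz":0,"yaw":0}]'|egrep 'pos|force:'
```

```text
ee_pos: [512.0, 90.2, -11.2]
force: [-0.8, 0.4, -0.7]
gripper_force: 0.0
ee_pos: [512.2, 88.6, -11.2]
force: [0.1, 0.4, 1.0]
gripper_force: 0.0
ee_pos: [512.5, 87.0, -11.2]
force: [0.0, 0.5, -0.1]
gripper_force: 0.0
```

```bash
python3 -m crank '[{"dx":0.0003,"dy":-0.002,"dz":0,"yaw":0},{"dx":0,"dy":0,"dz":0,"yaw":0}]'|egrep 'pos|force:'
python3 -m crank '[{"dx":0.0003,"dy":-0.002,"dz":0,"yaw":0},{"dx":0,"dy":0,"dz":0,"yaw":0}]'|egrep 'pos|force:'
python3 - <<'E'
from h import *
save("top","t13");save("side","s13")
g=[cv2.cvtColor(cv2.imread(f'pics/{n}.png'),cv2.COLOR_BGR2GRAY) for n in("s1","s13")]
p=np.array([[[295,277]],[[318,292]],[[303,293]]],np.float32)
p=cv2.cornerSubPix(g[0],p,(4,4),(-1,-1),(3,30,.01))
q,st,e=cv2.calcOpticalFlowPyrLK(g[0],g[1],p,None,winSize=(11,11));print((q-p).reshape(-1,2).round(2).tolist())
E
python3 wd.py t13
```

```text
ee_pos: [512.7, 85.4, -11.2]
force: [-0.3, 0.1, 0.1]
gripper_force: 0.0
ee_pos: [513.0, 83.8, -11.2]
force: [0.3, 0.4, 0.1]
gripper_force: 0.0
[[0.019999999552965164, 0.05999999865889549], [-0.029999999329447746, 0.03999999910593033], [0.019999999552965164, 0.029999999329447746]]
t13 [(242, 308, 314), (243, 308, 315), (244, 308, 315), (245, 307, 315), (246, 307, 316), (247, 307, 316), (248, 308, 316), (249, 308, 316), (250, 308, 318), (251, 308, 319), (252, 308, 319), (253, 308, 320), (254, 309, 320), (255, 309, 320), (256, 309, 320), (257, 309, 320), (258, 309, 320)]
```

```bash
python3 -m crank '[{"dx":0.0003,"dy":-0.002,"dz":0,"yaw":0},{"dx":0,"dy":0,"dz":0,"yaw":0}]'|egrep 'pos|force:'
python3 -m crank '[{"dx":0.0003,"dy":-0.002,"dz":0,"yaw":0},{"dx":0,"dy":0,"dz":0,"yaw":0}]'|egrep 'pos|force:'
python3 -m crank '[{"dx":0.0003,"dy":-0.002,"dz":0,"yaw":0},{"dx":0,"dy":0,"dz":0,"yaw":0}]'|egrep 'pos|force:'
```

```text
ee_pos: [513.1, 82.6, -11.2]
force: [0.3, 2.5, -0.4]
gripper_force: 1.4
ee_pos: [513.3, 81.8, -11.2]
force: [-0.1, 6.6, -0.2]
gripper_force: 3.3
ee_pos: [513.4, 81.2, -11.2]
force: [-1.1, 10.9, -0.3]
gripper_force: 5.4
```

The push force rose to 11 N, so the wedge is snug. Back off, lift, and go above the press point with the fingers closed.

```bash
python3 -m crank '[{"dx":-0.0005,"dy":0.004,"dz":0,"yaw":0},{"dx":-0.002,"dy":0.016,"dz":0,"yaw":0},{"dx":-0.0025,"dy":0.0175,"dz":0,"yaw":0},{"dx":0,"dy":0,"dz":0.03,"yaw":0},{"dx":0,"dy":0,"dz":0.06,"yaw":0},{"dx":0,"dy":0,"dz":0.06,"yaw":0},{"dx":0,"dy":0,"dz":0.04,"yaw":0},{"dx":0,"dy":0,"dz":0,"yaw":0}]'|egrep 'pos|force:'
python3 - <<'E'
from h import *
save("top","t14");save("side","s14")
g=[cv2.cvtColor(cv2.imread(f'pics/{n}.png'),cv2.COLOR_BGR2GRAY) for n in("s1","s14")]
p=np.array([[[295,277]],[[318,292]],[[369,322]],[[303,293]]],np.float32)
p=cv2.cornerSubPix(g[0],p,(4,4),(-1,-1),(3,30,.01))
q,st,e=cv2.calcOpticalFlowPyrLK(g[0],g[1],p,None,winSize=(11,11));print((q-p).reshape(-1,2).round(2).tolist())
E
python3 wd.py t14
```

```text
ee_pos: [511.3, 110.1, 143.5]
force: [0.0, -0.8, -0.7]
gripper_force: 0.0
[[10.350000381469727, -21.979999542236328], [0.009999999776482582, -0.14000000059604645], [-0.5699999928474426, -0.38999998569488525], [-0.14000000059604645, -0.38999998569488525]]
t14 [(242, 307, 315), (243, 301, 315), (244, 298, 315), (245, 296, 315), (246, 296, 315), (247, 297, 316), (248, 297, 316), (249, 297, 316), (250, 297, 317), (251, 298, 318), (252, 298, 318), (253, 298, 319), (254, 299, 320), (255, 299, 320), (256, 298, 320), (257, 304, 321), (258, 299, 317), (259, 304, 311), (260, 299, 304)]
```

```bash
python3 - <<'E'
from h import *
h=px2w("top",297,252,24);c=h[:2]+55*np.array([.16,-.987]);print(h,c,np.linalg.norm(c-[530,-9.2]))
E
python3 -m crank '[{"dx":0.006,"dy":-0.038,"dz":0,"yaw":0},{"dx":0.006,"dy":-0.038,"dz":0,"yaw":0},{"dx":0.006,"dy":-0.038,"dz":0,"yaw":0},{"dx":0.006,"dy":-0.038,"dz":0,"yaw":0},{"dx":0,"dy":0,"dz":-0.05,"yaw":0},{"dx":0,"dy":0,"dz":-0.027,"yaw":0},{"dx":0,"dy":0,"dz":0,"yaw":0},{"dx":0,"dy":0,"dz":0,"yaw":0}]' 0 5
```

```text
[517.61714662  61.77225591  24.        ] [526.41714662   7.48725591] 17.067552492278423
time_s: 21.38
ee_pos: [529.0, -12.3, 79.1]
ee_rot: [-180.0, -0.0, 100.0]
force: [0.2, 0.3, 0.2]
gripper_width: -0.1
gripper_force: 0.0
```

```bash
python3 -m crank '[{"dx":0,"dy":0,"dz":-0.009,"yaw":0},{"dx":0,"dy":0,"dz":-0.006,"yaw":0},{"dx":0,"dy":0,"dz":0,"yaw":0}]'|egrep 'pos|force:'
python3 -m crank '[{"dx":0,"dy":0,"dz":-0.0015,"yaw":0},{"dx":0,"dy":0,"dz":0,"yaw":0}]'|egrep 'pos|force:'
python3 -m crank '[{"dx":0,"dy":0,"dz":-0.001,"yaw":0},{"dx":0,"dy":0,"dz":0,"yaw":0}]'|egrep 'pos|force:'
```

```text
ee_pos: [528.6, -12.4, 66.9]
force: [0.3, -0.1, -0.2]
gripper_force: 0.0
ee_pos: [529.0, -12.5, 66.1]
force: [0.1, -0.4, 0.6]
gripper_force: 0.0
ee_pos: [529.0, -12.5, 66.1]
force: [-1.0, 0.0, 6.2]
gripper_force: 2.9
```

```bash
python3 -m crank '[{"dx":0,"dy":0,"dz":-0.001,"yaw":0},{"dx":0,"dy":0,"dz":0,"yaw":0},{"dx":0,"dy":0,"dz":0,"yaw":0},{"dx":0,"dy":0,"dz":0,"yaw":0}]'|egrep 'pos|force:'
python3 -m crank '[{"dx":0,"dy":0,"dz":0.004,"yaw":0},{"dx":0,"dy":0,"dz":0.02,"yaw":0},{"dx":0,"dy":0,"dz":0.05,"yaw":0},{"dx":0,"dy":0,"dz":0.05,"yaw":0},{"dx":0,"dy":0.03,"dz":0,"yaw":0},{"dx":0,"dy":0,"dz":0,"yaw":0},{"dx":0,"dy":0,"dz":0,"yaw":0},{"dx":0,"dy":0,"dz":0,"yaw":0}]'|egrep 'time|pos|force:'
python3 - <<'E'
from h import *
save("side","s15");save("top","t15")
g=[cv2.cvtColor(cv2.imread(f'pics/{n}.png'),cv2.COLOR_BGR2GRAY) for n in("s1","s15")]
p=np.array([[[295,277]],[[318,292]],[[369,322]],[[303,293]]],np.float32)
p=cv2.cornerSubPix(g[0],p,(4,4),(-1,-1),(3,30,.01))
q,st,e=cv2.calcOpticalFlowPyrLK(g[0],g[1],p,None,winSize=(11,11));print((q-p).reshape(-1,2).round(2).tolist())
E
python3 wd.py t15
```

```text
ee_pos: [529.0, -12.5, 66.0]
force: [-3.4, 0.2, 11.0]
gripper_force: 5.3
time_s: 23.75
ee_pos: [528.6, 11.0, 163.0]
force: [0.2, 0.6, -0.1]
gripper_force: 0.0
[[10.380000114440918, -21.850000381469727], [0.009999999776482582, -0.07000000029802322], [-0.18000000715255737, -0.17000000178813934], [-0.1899999976158142, -0.2199999988079071]]
t15 []
```

The corner took 11 N with only about 0.1 mm of yield, the chest is where it started, and the arm is clear. Handing in.

```bash
python3 -c "
from workcell import ticket
print(ticket.job_done())"
```

```text
the job is handed in; nothing more can be done
None
```

I handed the job in with the wedge snug under the short foot and the chest not rocking: that corner yielded only about 0.1 mm under an 11 N press, and no verdict came back.

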